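# Hang the drawplate in the lid of the jeweller's tool case

### The arm

A 7-joint arm with a two-finger parallel gripper is mounted at the origin on the work surface. World frame = base frame: x ahead of the robot, y to its left, z up, the work surface at z = 0. Lengths are in m, angles in rad, forces in N, time in s.
With the tool pointing down it reaches from about 0.425 to 0.925 m from the base axis. Payload 6.8 kg.
Tool frame: the origin (TCP) lies on the centre line of the jaws, within the pads' length; the fingertips stand 19 mm ahead of it and the grasp point (between the pads) is the TCP (bot.tcp_to_tips is the distance from the TCP to the fingertips, in m); x points along the fingers, y is the direction in which the jaws open and shut, and the axes are right-handed (so a half turn about x gives the same grasp; the last joint's range is limited). The gripper opens to 85 mm and grips with 20 to 120 N. Pads are 22 mm wide; open, the fingers measure 114 mm over their backs; the gripper's body (76 mm by 85 mm) begins 54 mm behind the grasp point. The pads swing forward as they close: fully open they stand 13 mm farther back than shut.
Start: joints at [1.109, 0.477, 0.022, 1.555, -0.011, 1.109, -0.083], TCP at [0.234, -0.633, 0.25] pointing down, gripper open.
Joint ranges: [-2.96, 2.96], [-0.34, 2.1], [-1.41, 1.46], [0.24, 2.44], [-1.37, 4.51], [0.17, 1.92], [-2.96, 2.96]. Speed limits (rad/s): [2.39, 2.39, 3.14, 3.14, 3.14, 3.14, 3.14].

### API

Orientations are given as a unit quaternion [w, x, y, z].
In Python, from station import status, eyes, bot gives the robot as it stands.
- The arm moves only by the tool apply_moves, never from a script. Its arguments are lists of equal length, an entry for each row: "travel": the shift along the tool's x, y, z in cm, a list of three; "turn": the turn, a rotation vector about the tool's x, y, z in rad, a list of three; "grip": the closure, from 0 (fully open) to 1 (shut). In form: {"travel": [[tx, ty, tz], ...], "turn": [[wx, wy, wz], ...], "grip": [grip, ...]}. A call has 1 to 8 rows; each row shifts and turns the pose as measured when the row begins, along the tool's axes as they then stand; what a row does not reach is not made up. A row lasts 1/12 s, in which the tool goes at most 41.7 mm and 7.16 degrees, less where a joint would pass 70% of its speed; a pose out of reach is approached as far as the arm can. A call is refused whole if a number of a shift passes 4.17 or a number of a turn 0.125, either way. A call with a gripper value outside its range is refused whole. The fingers move at their own pace and stop on an object; "newtons" is the grip in N (left out, the last holds). Time passes only in rows, so rows that do not move let the fingers close. It gives the time, the measured TCP pose, the force and the opening at its end, in the units of the state.
- status.get_obs(): the state, without advancing time (a new reading comes with each control period).
- eyes.read_camera(name): name is "side" or "top" or "wrist"; returns the picture (480x640x3 uint8, red, green, blue); there is no depth.
- eyes.calibration(name): a dict with "intrinsics" (3x3 intrinsics, pixels), "xyz" and "attitude" of the camera in the world; the wrist camera has in their place "T_tool_cam" (4x4, takes a point from camera to tool coordinates, whose origin is the TCP and whose axes are the tool frame's). Camera axes: x right, y down, z forward; pixel columns grow to the right and rows downward; lengths in m; the calibration is good to about 2 mm. A picture is of the moment at which its call begins: read the wrist's pose just before it. calibration takes no time and is no camera call.
- bot.hand_in(): hands the job in, once; it reports no verdict.
Trained networks look in the newest picture that a camera, given by its name, has taken for a name from the list of things; names that differ only in an ending like _2 or _b are one class to them, and where a whole thing is asked for, a point or a joint stands for the part that bears it (a point fixed in the world has none). Each returns a list of dicts, best first, with "score" (0 to 1); they miss things now and then, are a little off and sometimes report something else, mostly with a low value. They report only what shows in the picture. A call takes as long as a camera call.
- eyes.masks_of(thing, camera): "region" (480x640 bool, what is visible of it) and "rect" ([left, top, right, bottom] in pixels, round what is visible of it).
The state is a dict: "t": time; "q": joint angles; "joint_vel": joint speeds; "joint_torque": joint torques, N m; "eef_pos": TCP position; "tool_rot": TCP orientation; "contact_force": force on the tool from outside, world axes, zero at the start; "torque": the same for the moment, N m; "gripper_width": opening from 0.0 (shut) to 1.0 (fully open).
Only numpy, scipy, OpenCV 4.12 (cv2) and the standard library are available. Lean on these libraries where they do the work, as an engineer would, in place of code of your own. Each camera call takes 0.05 s, during which the arm holds its last target. There are 200 camera calls.

### The job

The lid of the wooden tool case stands half open: lean it back on its stiff hinge to 150 degrees from closed. Then hang the flat steel drawplate by the round eye in its end on the steel peg inside the lid, flat against the lid and pointing straight down the slope from the peg, with the lid left at 150 degrees. The peg is clamped somewhere along its short slot, so look or feel for it, and leave the other things on the bench where they are.

Things in the scene. Friction and masses are not known exactly. Their poses are not given: they have to be found in the camera images.
- case: Open-topped wooden tool case, fixed to the bench: 200 mm long (x), 220 mm wide (y), 70 mm high, walls 10 mm. Its origin is on the bench under the middle of its far rim, where the lid is hinged; the case reaches from there 200 mm towards -x of its own frame (its front, towards the robot). z up.
- lid (a joint): Angle in rad of the case's flat wooden lid (205 mm from hinge to free edge, 220 mm wide, 12 mm thick, 0.4 kg): 0 closed, 1.57 upright, 2.62 = 150 degrees, leaning away from the robot; stop at 2.95. Stiff hinge: it stays where left, moves under about 10 N at the free edge, and when open gives way if pressed above about 6 N near the peg. Starts at 1.1 to 1.4.
- lid_hinge (a point): Middle of the hinge line, 70 mm above the bench at the case's far rim. Its axes turn with the lid: x from the free edge to the hinge (so the free edge lies towards -x), y along the hinge, z out of the lid's OUTER face (inner face looks to -z).
- lid_slot (a point): Centre of the dark slot on the lid's INNER face, 160 mm from the hinge on the lid's middle line; axes as lid_hinge. A steel peg with a slightly rounded tip, 8 mm in diameter, stands in it square to the inner face (along -z), tip 30 mm off the face. It is clamped up to 11 mm either way along the slot (x) from this point, at y = 0; where is not reported.
- drawplate: Flat dark steel bar 140 mm long (x), 40 mm wide (y), 8 mm thick, about 0.33 kg, lying loose on the bench; one round through hole, the eye, near its +x end, and three rows of small painted die marks. Origin in the centre of its underside, z up.
- plate_eye (a point): Centre of the drawplate's eye, a 12 mm through hole, 48 mm from the plate's centre towards its +x end (22 mm from that end), at mid-thickness (4 mm above the underside). Axes as the drawplate.
- swage_bar: Bystander: solid dark steel bar 120 x 32 x 14 mm, grooved on top, without an eye. Origin centre of underside.
- doming_block: Bystander: bright steel cube of 45 mm with round hollows. Origin centre of underside.
- ring_box: Bystander: white ring box 55 x 55 x 42 mm with a grey top. Origin centre of underside.

How it is judged:
By the outcome, as a careful person would: the job done as asked, in the order asked, and still so for the second after the job is handed in, with the robot touching nothing.
It also fails if it takes over 72 s, if anything falls off the work surface, if the arm or the gripper's body presses on something with over 40 N, if the wrist force passes 120 N, or if a joint passes its speed limit or range.

## Working session

There is one attempt and no reset: what is moved stays moved. The work goes in short steps, Python scripts to look and compute and a tool call to move; the robot and the scene stay as the last step left them, time stands still between calls to the robot, and variables do not carry over. Pictures are saved under pics/ and viewed, about 8 in all and at most 12, crops included, and the job is handed in when it is done.

Besides the shell and the picture viewer there is one more tool, called in YAML: its name, and indented under it one key for each argument. apply_moves: Moves the arm, as the interface text tells. Its arguments: {"type":"object","properties":{"travel":{"type":"array"},"turn":{"type":"array"},"grip":{"type":"array"},"newtons":{"type":"number"}},"required":["travel","turn","grip"]}

```bash
ls; mkdir -p pics; cat > h.py <<'E'
import numpy as np, cv2
from scipy.spatial.transform import Rotation as R
from station import status, eyes, bot
def rot(q): return R.from_quat([q[1],q[2],q[3],q[0]])
def cam(name,obs=None):
    c=eyes.calibration(name); K=np.array(c["intrinsics"])
    if "T_tool_cam" in c:
        o=obs or status.get_obs(); T=np.eye(4); T[:3,:3]=rot(o["tool_rot"]).as_matrix(); T[:3,3]=o["eef_pos"]
        T=T@np.array(c["T_tool_cam"])
    else:
        T=np.eye(4); a=np.array(c["attitude"]); T[:3,:3]=a if a.shape==(3,3) else rot(a).as_matrix(); T[:3,3]=c["xyz"]
    return K,T
def proj(P,K,T):
    p=(np.atleast_2d(P)-T[:3,3])@T[:3,:3]; p=p@K.T; return p[:,:2]/p[:,2:]
def ray(uv,K,T):
    uv=np.atleast_2d(uv); d=np.c_[uv,np.ones(len(uv))]@np.linalg.inv(K).T@T[:3,:3].T
    return T[:3,3],d/np.linalg.norm(d,axis=1,keepdims=True)
def onz(uv,z,K,T):
    o,d=ray(uv,K,T); return o+d*((z-o[2])/d[:,2])[:,None]
def save(im,n): cv2.imwrite("pics/"+n,im[:,:,::-1])
E
python3 - <<'E'
from h import *
o=status.get_obs(); print({k:np.round(v,3).tolist() for k,v in o.items()})
for n in ("top","side"):
    im=eyes.read_camera(n); save(im,n+"1.png"); K,T=cam(n); print(n,K.round(1).tolist(),T.round(3).tolist())
    for t in ("drawplate","plate_eye","swage_bar","doming_block","ring_box","case","lid","lid_slot"):
        r=eyes.masks_of(t,n); 
        for x in r[:2]: print(n,t,round(x["score"],2),np.round(x["rect"]).tolist(),int(x["region"].sum()))
print(eyes.calibration("wrist"))
E
```

```text
pics
{'t': 0.0, 'q': [1.109, 0.478, 0.022, 1.556, -0.012, 1.109, -0.083], 'joint_vel': [0.001, -0.0, 0.001, -0.0, 0.0, 0.0, -0.0], 'joint_torque': [0.001, -59.645, 1.609, -28.12, 0.013, 0.009, 0.0], 'eef_pos': [0.234, -0.633, 0.249], 'tool_rot': [-0.124, -0.696, -0.125, 0.696], 'contact_force': [-0.709, 0.007, -0.733], 'torque': [0.004, 0.019, 0.049], 'gripper_width': 1.0}
top [[458.3, 0.0, 320.4], [0.0, 458.3, 235.5], [0.0, 0.0, 1.0]] [[-0.007, -0.99, 0.142, 0.447], [-1.0, 0.009, 0.017, 0.022], [-0.018, -0.142, -0.99, 1.069], [0.0, 0.0, 0.0, 1.0]]
top drawplate 0.69 [435.0, 204.0, 477.0, 261.0] 1059
top plate_eye 0.72 [433.0, 204.0, 473.0, 263.0] 1072
top plate_eye 0.58 [436.0, 272.0, 454.0, 329.0] 819
top swage_bar 0.63 [436.0, 272.0, 455.0, 328.0] 802
top doming_block 0.85 [376.0, 145.0, 402.0, 176.0] 489
top ring_box 0.73 [173.0, 253.0, 204.0, 276.0] 645
top case 0.96 [228.0, 261.0, 354.0, 369.0] 10632
top lid 0.88 [227.0, 263.0, 354.0, 319.0] 5652
top lid_slot 0.96 [229.0, 264.0, 354.0, 324.0] 5664
side [[571.8, 0.0, 326.3], [0.0, 571.8, 235.8], [0.0, 0.0, 1.0]] [[0.96, -0.165, 
[... 504 characters left out ...]
0.0, 317.0, 316.0] 15035
side case 0.18 [214.0, 105.0, 316.0, 252.0] 2100
side lid 0.65 [216.0, 102.0, 320.0, 256.0] 2050
side lid_slot 0.86 [213.0, 105.0, 316.0, 253.0] 1973
{'intrinsics': array([[363.23164176,   0.        , 318.42693084],
       [  0.        , 363.23164176, 242.37774874],
       [  0.        ,   0.        ,   1.        ]]), 'T_tool_cam': array([[ 3.89207766e-04, -3.16308300e-01,  9.48656370e-01,
        -1.23477816e-01],
       [ 9.99999924e-01,  8.77016433e-05, -3.81030466e-04,
        -6.77938798e-04],
       [ 3.73243763e-05,  9.48656446e-01,  3.16308310e-01,
        -8.21816496e-02],
       [ 0.00000000e+00,  0.00000000e+00,  0.00000000e+00,
         1.00000000e+00]])}
```

```bash
python3 - <<'E'
import cv2,numpy as np
a=cv2.imread("pics/top1.png")[130:390,150:500];b=cv2.imread("pics/side1.png")[80:450,140:530]
a=cv2.resize(a,None,fx=1.14,fy=1.14*1);cv2.imwrite("pics/top1c.png",cv2.resize(a,(800,594)))
cv2.imwrite("pics/side1c.png",cv2.resize(b,(632,600)))
E
```

```text
(no output)
```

View pics/top1c.png

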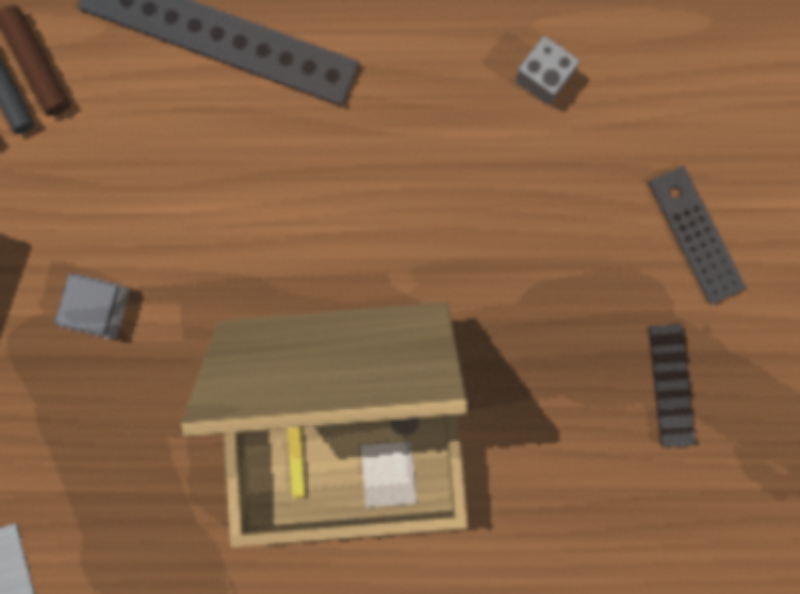

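View pics/side1c.png

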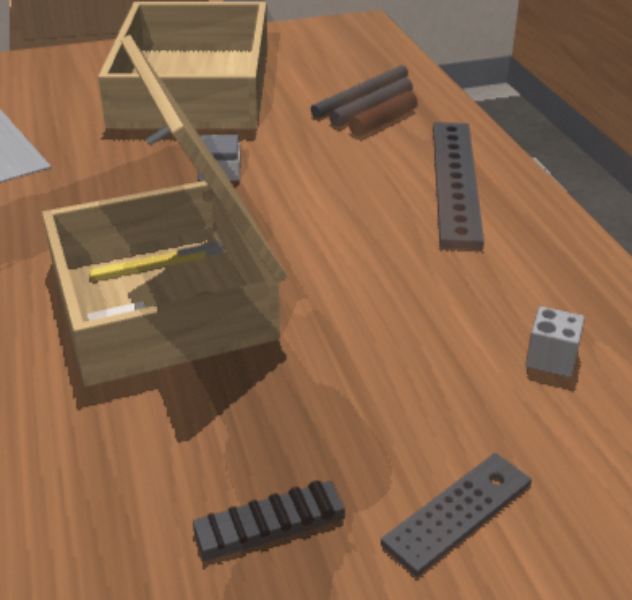

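```bash
cat > tri.py <<'E'
from h import *
def tri(obs):  # obs: list of (uv,K,T)
    A=np.zeros((3,3));b=np.zeros(3);rs=[]
    for uv,K,T in obs:
        o,d=ray(uv,K,T);d=d[0];M=np.eye(3)-np.outer(d,d);A+=M;b+=M@o;rs.append((o,d))
    p=np.linalg.solve(A,b); return p,[np.linalg.norm(np.cross(p-o,d)) for o,d in rs]
E
python3 - <<'E'
from tri import *
t=cam("top");s=cam("side")
tp=lambda x,y:(150+x/2.2857,130+y/2.2846); sp=lambda x,y:(140+x/1.6205,80+y/1.6216)
for n,a,b in [("eye",(675,190),(497,478)),("plate corner near",(714,302),(417,570)),("plate corner far R",(684,168),(530,484)),("plate corner farL",(649,181),(497,455)),("plate cnr nearR",(746,289),(383,541)),
 ("ringbox?",(118,337),None),("case front L rim",(233,546),(45,212)),("case front R rim",(467,528),(82,328)),("case backR",(463,412),(276,278)),("lid free R",(467,412),(190,133)),("lid free L",(183,430),(127,38)),("hinge R",(447,305),(283,272)),("dome",(547,37),(545,308))]:
    if b is None: print(n,onz([tp(*a)],0.0,*t)); continue
    p,e=tri([(tp(*a),*t),(sp(*b),*s)]); print(n,p.round(4),np.round(e,4), onz([tp(*a)],.07,*t)[0].round(3) if 'case' in n else onz([tp(*a)],.008,*t)[0].round(3),onz([sp(*b)],.07 if 'case' in n else .008,*s)[0].round(3))
E
```

```text
eye [ 0.6495 -0.2534  0.0039] [0.0011 0.0011] [ 0.65  -0.253  0.008] [ 0.646 -0.256  0.008]
plate corner near [ 0.5472 -0.2992 -0.0242] [0.0105 0.0105] [ 0.534 -0.287  0.008] [ 0.547 -0.322  0.008]
plate corner far R [ 0.6741 -0.2649  0.0007] [0.0002 0.0002] [ 0.673 -0.263  0.008] [ 0.67  -0.27   0.008]
plate corner farL [ 0.6608 -0.228   0.0021] [0.0002 0.0002] [ 0.659 -0.227  0.008] [ 0.658 -0.233  0.008]
plate cnr nearR [ 0.5343 -0.3087  0.0332] [0.0108 0.0108] [ 0.547 -0.32   0.008] [ 0.531 -0.29   0.008]
ringbox? [[0.50402999 0.3190698  0.        ]]
case front L rim [0.3068 0.1868 0.0682] [0.001 0.001] [0.306 0.187 0.07 ] [0.308 0.183 0.07 ]
case front R rim [ 0.3249 -0.0308  0.07  ] [0.0036 0.0036] [ 0.321 -0.031  0.07 ] [ 0.329 -0.032  0.07 ]
case backR [ 0.4692 -0.0375  0.1004] [0.0424 0.0424] [ 0.427 -0.029  0.07 ] [ 0.52  -0.008  0.07 ]
lid free R [ 0.4378 -0.0236  0.2501] [0.0069 0.0069] [ 0.426 -0.036  0.008] [0.513 0.441 0.008]
lid free L [0.4196 0.1963 0.2528] [0.0009 0.0009] [0.41  0.249 0.008] [0.474 0.82  0.008]
hinge R [ 0.5267 -0.0145  0.0804] [0.0009 0.0009] [ 0.533 -0.017  0.008] [0.551 0.082 0.008]
dome [ 0.7797 -0.1134  0.0584] [0.0172 0.0172] [ 0.815 -0.126  0.008] [ 0.798 -0.06   0.008]
```

```bash
cat > plan.py <<'E'
from tri import *
import json
PSI=np.radians(4.2); H=np.array([0.5145,0.0927,0.07])
def frame(psi=None):
    p=PSI if psi is None else psi
    return np.array([np.cos(p),np.sin(p),0]),np.array([-np.sin(p),np.cos(p),0]),np.array([0,0,1.])
def tool(phi,head):  # tool x tilted forward by phi along heading, tool z backwards
    f=np.array([np.cos(head),np.sin(head),0]);z=np.array([0,0,1.])
    x=np.sin(phi)*f-np.cos(phi)*z; zz=-(np.cos(phi)*f+np.sin(phi)*z)
    return R.from_matrix(np.c_[x,np.cross(zz,x),zz])
def plan(wps,step=3.9,grip=1,start=None):
    "wps: list of (pos,R); prints rows"
    o=status.get_obs(); p,r=(np.array(o["eef_pos"]),rot(o["tool_rot"])) if start is None else start
    tr=[];tu=[]
    for P,Q in wps:
        w=(r.inv()*Q).as_rotvec(); d=np.array(P)-p
        n=int(max(1,np.ceil(np.linalg.norm(d)*100/step-1e-6),np.ceil(np.linalg.norm(w)/.115-1e-6)))
        for k in range(n):
            tr.append([round(float(v),2) for v in r.inv().apply(d/n)*100]); tu.append([round(float(v),3) for v in w/n])
            r=r*R.from_rotvec(w/n)
        p,r=np.array(P),Q
    for i in range(0,len(tr),8): print(json.dumps({"travel":tr[i:i+8],"turn":tu[i:i+8],"grip":[grip]*len(tr[i:i+8])}))
    return p,r
def where():
    o=status.get_obs();x=rot(o["tool_rot"]).as_matrix()
    print("t",round(o["t"],2),"p",np.round(o["eef_pos"],4),"tx",x[:,0].round(3),"tz",x[:,2].round(3),"F",np.round(o["contact_force"],1),"w",round(o["gripper_width"],3),"q",np.round(o["q"],2))
E
python3 - <<'E'
from plan import *
print(bot.tcp_to_tips)
c,y,z=frame(); Q=tool(0,PSI)
A=H-.111*c+.075*y; 
plan([([.46,-.30,.36],Q),([.47,.10,.36],Q),([A[0]+.0,A[1],.36],Q)])
E
```

```text
0.019
{"travel": [[-1.0, -2.13, -2.98], [-1.0, -2.2, -2.92], [-1.0, -2.28, -2.87], [-1.0, -2.35, -2.81], [-1.0, -2.42, -2.75], [-1.0, -2.49, -2.68], [-1.0, -2.56, -2.62], [-1.0, -2.62, -2.55]], "turn": [[0.025, -0.0, -0.0], [0.025, -0.0, -0.0], [0.025, -0.0, -0.0], [0.025, -0.0, -0.0], [0.025, -0.0, -0.0], [0.025, -0.0, -0.0], [0.025, -0.0, -0.0], [0.025, -0.0, -0.0]], "grip": [1, 1, 1, 1, 1, 1, 1, 1]}
{"travel": [[-1.0, -2.69, -2.48], [-1.0, -2.75, -2.42], [-1.0, -2.81, -2.34], [0.0, -3.62, -0.36], [0.0, -3.62, -0.36], [0.0, -3.62, -0.36], [0.0, -3.62, -0.36], [0.0, -3.62, -0.36]], "turn": [[0.025, -0.0, -0.0], [0.025, -0.0, -0.0], [0.025, -0.0, -0.0], [0.0, 0.0, 0.0], [0.0, 0.0, 0.0], [0.0, 0.0, 0.0], [0.0, 0.0, 0.0], [0.0, 0.0, 0.0]], "grip": [1, 1, 1, 1, 1, 1, 1, 1]}
{"travel": [[0.0, -3.62, -0.36], [0.0, -3.62, -0.36], [0.0, -3.62, -0.36], [0.0, -3.62, -0.36], [0.0, -3.62, -0.36], [0.0, -3.62, -0.36], [-0.0, -2.15, 2.24], [-0.0, -2.15, 2.24]], "turn": [[0.0, 0.0, 0.0], [0.0, 0.0, 0.0], [0.0, 0.0, 0.0], [0.0, 0.0, 0.0], [0.0, 0.0, 0.0], [0.0, 0.0, 0.0], [0.0, 0.0, 0.0], [0.0, 0.0, 0.0]], "grip": [1, 1, 1, 1, 1, 1, 1, 1]}
{"travel": [[-0.0, -2.15, 2.24]], "turn": [[0.0, 0.0, 0.0]], "grip": [1]}
```

apply_moves:
  travel:
    - [-1,-2.1,-3]
    - [-1,-2.2,-2.9]
    - [-1,-2.3,-2.9]
    - [-1,-2.4,-2.8]
    - [-1,-2.4,-2.8]
    - [-1,-2.5,-2.7]
    - [-1,-2.6,-2.6]
    - [-1,-2.6,-2.6]
  turn:
    - [0.025,0,0]
    - [0.025,0,0]
    - [0.025,0,0]
    - [0.025,0,0]
    - [0.025,0,0]
    - [0.025,0,0]
    - [0.025,0,0]
    - [0.025,0,0]
  grip: [1,1,1,1,1,1,1,1]

```text
t: 1.57
eef_pos: [0.3978, -0.3891, 0.3293]
tool_rot: [-0.045, -0.703, -0.044, 0.708]
contact_force: [1.4, -0.2, 0.2]
gripper_width: 0.002
```

apply_moves:
  travel:
    - [-1,-2.7,-2.5]
    - [-1,-2.8,-2.4]
    - [-1,-2.8,-2.3]
    - [0,-3.6,-0.4]
    - [0,-3.6,-0.4]
    - [0,-3.6,-0.4]
    - [0,-3.6,-0.4]
    - [0,-3.6,-0.4]
  turn:
    - [0.025,0,0]
    - [0.025,0,0]
    - [0.025,0,0]
    - [0,0,0]
    - [0,0,0]
    - [0,0,0]
    - [0,0,0]
    - [0,0,0]
  grip: [1,1,1,1,1,1,1,1]

```text
t: 2.23
eef_pos: [0.4801, -0.1047, 0.3644]
tool_rot: [0.018, 0.708, 0.015, -0.706]
contact_force: [0.8, -0.8, -0.3]
gripper_width: -0.005
```

```bash
python3 - <<'E'
from plan import *
where()
c,y,z=frame(); Q=tool(0,PSI)
A=H-.111*c+.075*y; print(A)
plan([([.47,.10,.36],Q),([A[0],A[1],.36],Q),([A[0],A[1],.255],Q)])
E
```

```text
t 2.23 p [ 0.4801 -0.1047  0.3644] tx [ 0.004 -0.005 -1.   ] tz [-0.999 -0.047 -0.003] F [ 0.8 -0.8 -0.3] w -0.005 q [ 0.34  0.09 -0.27  1.82  0.03  1.24 -1.47]
[0.39830523 0.15936915 0.07      ]
{"travel": [[0.05, -3.42, 0.01], [0.06, -3.42, -0.01], [0.06, -3.42, -0.02], [0.06, -3.42, -0.04], [0.07, -3.41, -0.05], [0.07, -3.41, -0.07], [-0.0, -2.15, 2.24], [-0.0, -2.15, 2.24]], "turn": [[-0.004, -0.001, -0.001], [-0.004, -0.001, -0.001], [-0.004, -0.001, -0.001], [-0.004, -0.001, -0.001], [-0.004, -0.001, -0.001], [-0.004, -0.001, -0.001], [0.0, 0.0, 0.0], [0.0, 0.0, 0.0]], "grip": [1, 1, 1, 1, 1, 1, 1, 1]}
{"travel": [[-0.0, -2.15, 2.24], [3.5, 0.0, 0.0], [3.5, 0.0, 0.0], [3.5, 0.0, 0.0]], "turn": [[0.0, 0.0, 0.0], [0.0, 0.0, 0.0], [0.0, 0.0, 0.0], [0.0, 0.0, 0.0]], "grip": [1, 1, 1, 1]}
```

apply_moves:
  travel:
    - [0,-3.4,0]
    - [0,-3.4,0]
    - [0,-3.4,0]
    - [0.1,-3.4,0]
    - [0.1,-3.4,0]
    - [0.1,-3.4,0]
    - [0,-2.2,2.3]
    - [0,-2.2,2.3]
  turn:
    - [0,0,0]
    - [0,0,0]
    - [0,0,0]
    - [0,0,0]
    - [0,0,0]
    - [0,0,0]
    - [0,0,0]
    - [0,0,0]
  grip: [1,1,1,1,1,1,1,1]

```text
t: 2.9
eef_pos: [0.4212, 0.1571, 0.3616]
tool_rot: [0.019, 0.711, 0.017, -0.703]
contact_force: [-0.1, 0.1, 0.0]
gripper_width: -0.003
```

apply_moves:
  travel:
    - [0,-2.1,2.2]
    - [0,0,1.5]
    - [0,0,0]
  turn:
    - [0,0,0]
    - [0,0,0]
    - [0,0,0]
  grip: [1,1,1]

```text
t: 3.15
eef_pos: [0.3768, 0.1831, 0.3616]
tool_rot: [0.023, 0.711, 0.021, -0.703]
contact_force: [0.1, -0.8, -1.3]
gripper_width: 0.002
```

```bash
python3 - <<'E'
from plan import *
where()
c,y,z=frame(); p=np.array(status.get_obs()["eef_pos"])-H; print("rel",p@c,p@y,p@z)
im=eyes.read_camera("wrist"); save(im,"w1.png")
K,T=cam("wrist")
th=np.radians(64.7); e=-np.cos(th)*c+np.sin(th)*z
print(proj([H+.205*e+.11*y,H+.205*e-.11*y,H+.205*e],K,T).round())
E
```

```text
t 3.15 p [0.3768 0.1831 0.3616] tx [ 0.011 -0.002 -1.   ] tz [-0.998 -0.062 -0.011] F [ 0.1 -0.8 -1.3] w 0.002 q [-0.01 -0.03 -0.57  1.94 -0.01  1.22 -2.08]
rel -0.13074161384801333 0.10022534742729475 0.291581750195263
[[304. 190.]
 [649. 186.]
 [476. 188.]]
```

View pics/w1.png

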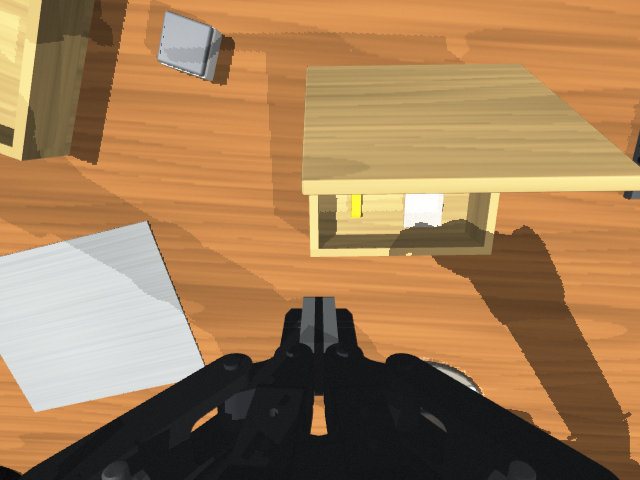

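apply_moves:
  travel:
    - [2.5,1.5,0]
    - [3.5,1.5,0]
    - [3.5,0,0]
    - [1.1,0,0]
    - [0,0,0]
  turn:
    - [0,0,0]
    - [0,0,0]
    - [0,0,0]
    - [0,0,0]
    - [0,0,0]
  grip: [1,1,1,1,1]

```text
t: 3.62
eef_pos: [0.3881, 0.1507, 0.2553]
tool_rot: [0.02, 0.715, 0.02, -0.698]
contact_force: [1.2, 0.1, 1.0]
gripper_width: -0.002
```

apply_moves:
  travel:
    - [0,0,-1.5]
    - [0,0,-1.5]
    - [-0.2,0,-1.5]
    - [-0.3,0,-1.5]
    - [-0.4,0,-1.5]
    - [-0.4,0,-1.5]
    - [-0.3,0,-1.5]
    - [-0.2,0,-1.5]
  turn:
    - [0,0,0]
    - [0,0,0]
    - [0,0,0]
    - [0,0,0]
    - [0,0,0]
    - [0,0,0]
    - [0,0,0]
    - [0,0,0]
  grip: [1,1,1,1,1,1,1,1]

```text
t: 4.28
eef_pos: [0.4958, 0.1549, 0.272]
tool_rot: [-0.022, -0.699, -0.017, 0.715]
contact_force: [-7.8, 2.4, -5.2]
gripper_width: 0.002
```

```bash
python3 - <<'E'
from plan import *
where()
c,y,z=frame(); p=np.array(status.get_obs()["eef_pos"])-H; print("rel",p@c,p@y,p@z)
for th in (100,110,120,130,140,145): print(th, .185*-np.cos(np.radians(th))-.011,.185*np.sin(np.radians(th))+.019)
E
```

```text
t 4.28 p [0.4958 0.1549 0.272 ] tx [-0.023 -0.009 -1.   ] tz [-0.998 -0.055  0.023] F [-7.8  2.4 -5.2] w 0.002 q [ 0.    0.25 -0.5   1.86  0.13  1.09 -2.06]
rel -0.014125487159920184 0.06340453910669369 0.2020039063704958
100 0.02112491286838211 0.20118943430725847
110 0.05227372651524871 0.19284313484539303
120 0.08149999999999996 0.17921469970012116
130 0.10791570779200979 0.1607182219770109
140 0.1307182219770109 0.1379157077920098
145 0.14054312819346348 0.1251116407249435
```

apply_moves:
  travel:
    - [0,0,-1.75]
    - [0,0,-1.75]
    - [0.4,0,-1.55]
    - [0.4,0,-1.55]
    - [0.7,0,-1.45]
    - [0.7,0,-1.45]
    - [0.9,0,-1.35]
    - [0.9,0,-1.35]
  turn:
    - [0,0,0]
    - [0,0,0]
    - [0,0,0]
    - [0,0,0]
    - [0,0,0]
    - [0,0,0]
    - [0,0,0]
    - [0,0,0]
  grip: [1,1,1,1,1,1,1,1]

```text
t: 4.95
eef_pos: [0.6129, 0.1633, 0.2313]
tool_rot: [-0.021, -0.688, -0.017, 0.725]
contact_force: [-9.1, 1.1, 0.9]
gripper_width: 0.005
```

```bash
python3 - <<'E'
from plan import *
where()
c,y,z=frame(); p=np.array(status.get_obs()["eef_pos"])-H; print("rel",p@c,p@y,p@z)
for n in("top","side"):
    save(eyes.read_camera(n),n+"2.png")
E
```

```text
t 4.95 p [0.6129 0.1633 0.2313] tx [-0.052 -0.008 -0.999] tz [-0.997 -0.054  0.052] F [-9.1  1.1  0.9] w 0.005 q [-0.03  0.49 -0.45  1.61  0.21  1.14 -2.05]
rel 0.10334999595225729 0.06319155298246946 0.16131178175190639
```

apply_moves:
  travel:
    - [0.9,0,-1.2]
    - [1.0,0,-1.2]
    - [1.0,0,-1.1]
    - [0,0,0]
  turn:
    - [0,0,0]
    - [0,0,0]
    - [0,0,0]
    - [0,0,0]
  grip: [1,1,1,1]

```text
t: 5.38
eef_pos: [0.6439, 0.1643, 0.2007]
tool_rot: [-0.021, -0.685, -0.016, 0.728]
contact_force: [-0.7, 0.4, -0.5]
gripper_width: -0.002
```

```bash
python3 - <<'E'
from plan import *
where()
c,y,z=frame(); o=status.get_obs(); p=np.array(o["eef_pos"])-H; print("rel",p@c,p@y,p@z)
m=rot(o["tool_rot"]).as_matrix(); C=p+.019*m[:,0]-.011*m[:,2]; print("theta est",np.degrees(np.arctan2(C@z,-C@c)),np.hypot(C@z,C@c))
ims=[]
for n in("top","side"):
    im=eyes.read_camera(n); save(im,n+"3.png"); K,T=cam(n)
    for th in (135,140,145,150):
        t=np.radians(th);e=-np.cos(t)*c+np.sin(t)*z
        print(n,th,proj([H+.205*e+.11*y,H+.205*e-.11*y,H-.11*y],K,T).round(1).tolist())
    im=im[150:350,180:430] if n=="top" else im[80:280,170:420]
    ims.append(cv2.resize(im,None,fx=3,fy=3,interpolation=cv2.INTER_CUBIC)[:, :])
save(cv2.resize(np.vstack(ims),(500*1,800))[:,:],"lid3.png")
save(ims[0],"lid3t.png");save(ims[1],"lid3s.png")
E
```

```text
t 5.38 p [0.6439 0.1643 0.2007] tx [-0.062 -0.009 -0.998] tz [-0.997 -0.052  0.062] F [-0.7  0.4 -0.5] w -0.002 q [-0.04  0.57 -0.43  1.56  0.23  1.13 -2.04]
rel 0.13433222943921025 0.06192975275727978 0.13066932129274145
theta est 142.39235737144776 0.18193045750497525
top 135 [[228.2, 194.4], [342.7, 184.9], [346.5, 266.2]]
top 140 [[229.4, 189.9], [342.0, 180.6], [346.5, 266.2]]
top 145 [[230.6, 186.3], [341.3, 177.2], [346.5, 266.2]]
top 150 [[232.0, 183.5], [340.7, 174.5], [346.5, 266.2]]
side 135 [[346.8, 105.6], [401.3, 157.4], [313.2, 254.3]]
side 140 [[352.8, 111.5], [407.8, 163.8], [313.2, 254.3]]
side 145 [[358.1, 117.9], [413.4, 170.7], [313.2, 254.3]]
side 150 [[362.6, 124.7], [418.1, 178.1], [313.2, 254.3]]
```

View pics/lid3s.png

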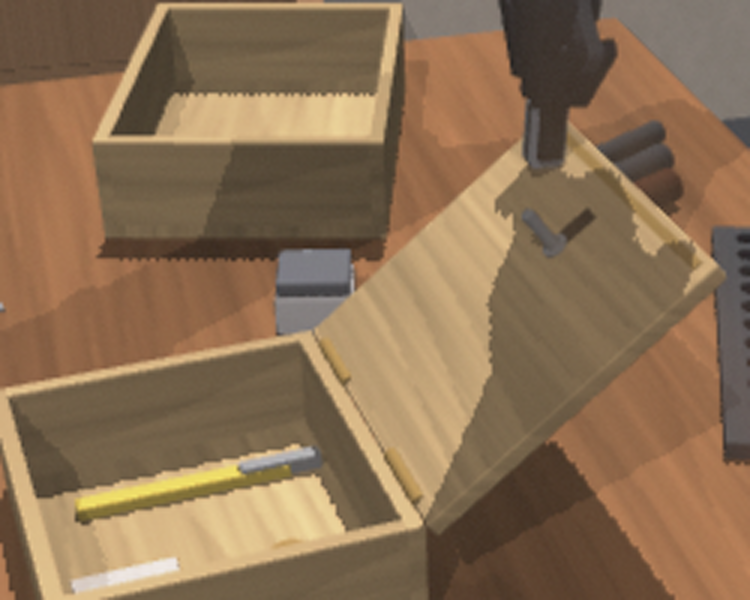

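apply_moves:
  travel:
    - [0.7,0,-0.5]
    - [0.6,0,-0.5]
    - [0.6,0,-0.45]
    - [0,0,0]
  turn:
    - [0,0,0]
    - [0,0,0]
    - [0,0,0]
    - [0,0,0]
  grip: [1,1,1,1]

```text
t: 5.82
eef_pos: [0.657, 0.1653, 0.1865]
tool_rot: [-0.021, -0.686, -0.016, 0.727]
contact_force: [0.2, 0.7, 0.2]
gripper_width: -0.001
```

```bash
python3 - <<'E'
from plan import *
where()
c,y,z=frame(); o=status.get_obs(); p=np.array(o["eef_pos"])-H; print("rel",p@c,p@y,p@z)
m=rot(o["tool_rot"]).as_matrix(); C=p+.019*m[:,0]-.011*m[:,2]; print("theta est",np.degrees(np.arctan2(C@z,-C@c)),np.hypot(C@z,C@c))
# view pose: tool perpendicular to lid above the slot
t=np.radians(150);e=-np.cos(t)*c+np.sin(t)*z;n=-np.sin(t)*c-np.cos(t)*z
P=H+.11*e+.10*n
plan([(np.array(o["eef_pos"])+[-.02,0,.05],rot(o["tool_rot"])),(P,tool(np.radians(30),PSI))])
E
```

```text
t 5.82 p [0.657  0.1653 0.1865] tx [-0.057 -0.008 -0.998] tz [-0.997 -0.052  0.058] F [0.2 0.7 0.2] w -0.001 q [-0.05  0.6  -0.42  1.54  0.25  1.11 -2.05]
rel 0.14743774516299 0.0619461857205883 0.11646609258183357
theta est 148.37890152324962 0.18474914054792774
{"travel": [[-2.44, -0.04, 1.14], [-2.44, -0.04, 1.14], [0.5, 1.08, 1.32], [0.36, 1.08, 1.37], [0.23, 1.08, 1.4], [0.09, 1.07, 1.42], [-0.05, 1.07, 1.42], [-0.19, 1.06, 1.42]], "turn": [[0.0, 0.0, 0.0], [0.0, 0.0, 0.0], [-0.003, 0.097, -0.002], [-0.003, 0.097, -0.002], [-0.003, 0.097, -0.002], [-0.003, 0.097, -0.002], [-0.003, 0.097, -0.002], [-0.003, 0.097, -0.002]], "grip": [1, 1, 1, 1, 1, 1, 1, 1]}
```

apply_moves:
  travel:
    - [-2.4,0,1.1]
    - [-2.4,0,1.1]
    - [0.5,1.1,1.3]
    - [0.4,1.1,1.4]
    - [0.2,1.1,1.4]
    - [0.1,1.1,1.4]
    - [0,1.1,1.4]
    - [-0.2,1.0,1.4]
  turn:
    - [0,0,0]
    - [0,0,0]
    - [0,0.097,0]
    - [0,0.097,0]
    - [0,0.097,0]
    - [0,0.097,0]
    - [0,0.097,0]
    - [0,0.097,0]
  grip: [1,1,1,1,1,1,1,1]

```text
t: 6.48
eef_pos: [0.5727, 0.0946, 0.2189]
tool_rot: [0.012, 0.87, 0.02, -0.492]
contact_force: [1.7, -1.0, 0.1]
gripper_width: 0.001
```

```bash
python3 - <<'E'
from plan import *
where()
c,y,z=frame()
ims={}
for n in("wrist","top","side"):
    K,T=cam(n); im=eyes.read_camera(n); save(im,n+"4.png")
    t=np.radians(150);e=-np.cos(t)*c+np.sin(t)*z;nn=-np.sin(t)*c-np.cos(t)*z
    im=im.copy()
    for q in proj([H+.205*e+.11*y,H+.205*e-.11*y,H-.11*y,H+.11*y,H+.16*e,H+.16*e+.03*nn],K,T):
        print(n,q.round(1)); cv2.circle(im,tuple(int(v) for v in q),1,(255,0,0),-1) if abs(q).max()<2000 else 0
    ims[n]=im
w=ims["wrist"]; a=cv2.resize(ims["top"][150:290,210:370],(400,350),interpolation=cv2.INTER_CUBIC); b=cv2.resize(ims["side"][90:280,290:440],(276,350),interpolation=cv2.INTER_CUBIC)
save(np.hstack([a,b]),"ts4.png"); save(w,"w4.png")
E
```

```text
t 6.48 p [0.5727 0.0946 0.2189] tx [ 0.516  0.024 -0.856] tz [-0.855 -0.041 -0.516] F [ 1.7 -1.   0.1] w 0.001 q [-0.11  0.18 -0.27  2.19  0.7   0.33 -2.5 ]
wrist [123.6 131.9]
wrist [496.8 123.4]
wrist [463.1 407.2]
wrist [172.9 415.3]
wrist [312.8 203. ]
wrist [312.8 213.6]
top [232.  183.5]
top [340.7 174.5]
top [346.5 266.2]
top [246.  274.4]
top [288.6 200.3]
top [288.  204.8]
side [362.6 124.7]
side [418.1 178.1]
side [313.2 254.3]
side [274.6 189.3]
side [366.8 164.6]
side [359.2 152.4]
```

View pics/w4.png

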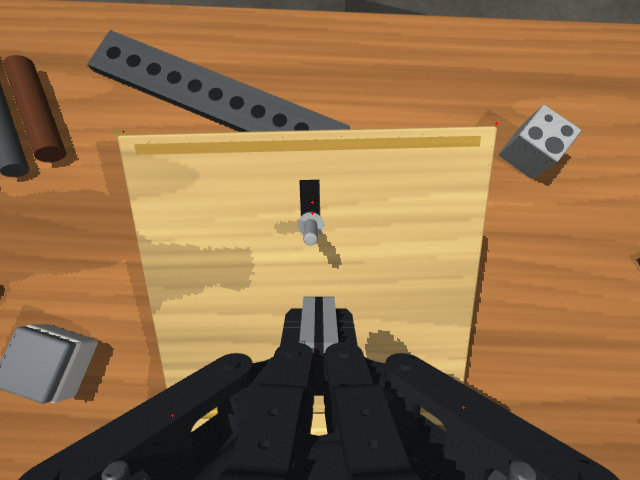

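View pics/ts4.png

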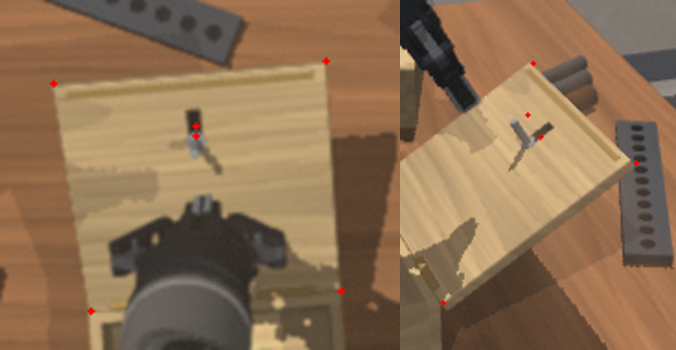

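```bash
python3 - <<'E'
from plan import *
from scipy.optimize import least_squares
W=cam("wrist");S=cam("side");Tp=cam("top")
def f(v,full=False):
    th,dx,dy,dp=v; c,y,z=frame(PSI+dp); h=H+[dx,dy,0]
    e=-np.cos(th)*c+np.sin(th)*z; P=[h+.205*e+.11*y,h+.205*e-.11*y]
    r=[(proj(P,*W)-[[119,137],[495,127]]).ravel()/2,(proj([P[1]],*S)-[[415.5,175.8]]).ravel()/2,
       (proj(P,*Tp)-[[210+52/2.5,150+87/2.5],[210+327/2.5,150+65/2.5]]).ravel()/2,
       [dx/.003,dy/.003,dp/.01]]
    return np.concatenate(r)
s=least_squares(f,[2.6,0,0,0]); print(np.degrees(s.x[0]),s.x[1:],s.fun.round(2))
th,dx,dy,dp=s.x; c,y,z=frame(PSI+dp);h=H+[dx,dy,0];e=-np.cos(th)*c+np.sin(th)*z;n=-np.sin(th)*c-np.cos(th)*z
for r in (.149,.152,.155,.158): print(r,proj([h+r*e,h+r*e+.03*n,h+r*e+.03*n-.002*y],*W).round(1).tolist())
print(proj([h+.171*e,h+.175*e],*W).round(1).tolist())
# tip centre ray with plane n=.03
for uv,k in (((310,239.5),.0295),((312,223),.0)):
    o,d=ray(uv,*W); q=o+d[0]*((k-(o-h)@n)/(d[0]@n))-h; print("r",q@e,"y",q@y)
im=cv2.imread("pics/wrist4.png"); cv2.imwrite("pics/peg4.png",cv2.resize(im[165:260,270:355],None,fx=6,fy=6,interpolation=cv2.INTER_CUBIC))
E
```

```text
150.0102431459927 [-0.00362498  0.00061291  0.00427894] [-0.33 -0.54  0.27 -0.17  0.16  1.12  0.23  0.37 -0.39  0.04 -1.21  0.2
  0.43]
0.149 [[310.9, 224.2], [310.8, 238.1], [314.5, 238.0]]
0.152 [[310.7, 219.6], [310.7, 232.9], [314.3, 232.8]]
0.155 [[310.6, 214.9], [310.5, 227.6], [314.2, 227.5]]
0.158 [[310.4, 210.2], [310.3, 222.3], [314.0, 222.2]]
[[309.8, 189.4], [309.6, 182.8]]
r 0.1480426950250222 y 0.0004912474645255082
r 0.14974446985338727 y -0.0007304082163812569
```

View pics/peg4.png

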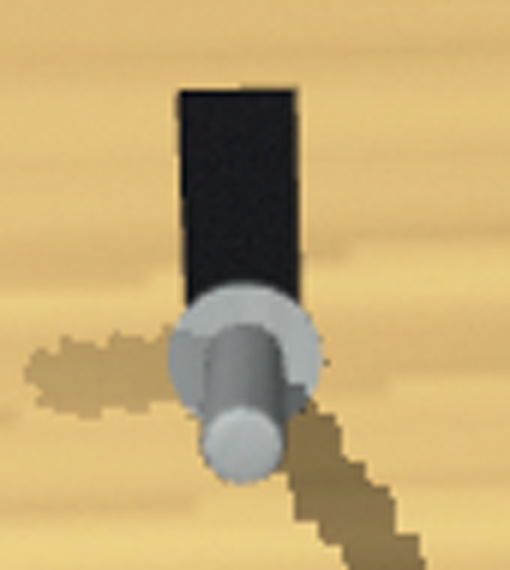

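```bash
python3 - <<'E'
from plan import *
o=status.get_obs(); y=np.radians(25); d=np.array([np.cos(y),np.sin(y),0])
plan([(np.array([.57,.06,.26]),tool(np.radians(15),PSI)),(np.array([.603,-.274,.14])-.0*d,tool(0,y))],grip=0)
E
```

```text
{"travel": [[-1.27, 1.16, -0.59], [-1.33, 1.16, -0.47], [-1.37, 1.15, -0.33], [1.18, 3.36, 0.23], [1.17, 3.35, 0.32], [1.17, 3.34, 0.41], [1.16, 3.33, 0.5], [1.16, 3.32, 0.59]], "turn": [[-0.007, -0.092, -0.005], [-0.007, -0.092, -0.005], [-0.007, -0.092, -0.005], [-0.036, -0.026, -0.005], [-0.036, -0.026, -0.005], [-0.036, -0.026, -0.005], [-0.036, -0.026, -0.005], [-0.036, -0.026, -0.005]], "grip": [0, 0, 0, 0, 0, 0, 0, 0]}
{"travel": [[1.16, 3.3, 0.68], [1.16, 3.28, 0.77], [1.17, 3.26, 0.86], [1.18, 3.23, 0.94], [1.19, 3.2, 1.03]], "turn": [[-0.036, -0.026, -0.005], [-0.036, -0.026, -0.005], [-0.036, -0.026, -0.005], [-0.036, -0.026, -0.005], [-0.036, -0.026, -0.005]], "grip": [0, 0, 0, 0, 0]}
```

apply_moves:
  travel:
    - [-1.3,1.2,-0.6]
    - [-1.3,1.2,-0.5]
    - [-1.4,1.1,-0.3]
    - [1.2,3.4,0.2]
    - [1.2,3.4,0.3]
    - [1.2,3.3,0.4]
    - [1.2,3.3,0.5]
    - [1.2,3.3,0.6]
  turn:
    - [-0.007,-0.092,-0.005]
    - [-0.007,-0.092,-0.005]
    - [-0.007,-0.092,-0.005]
    - [-0.036,-0.026,-0.005]
    - [-0.036,-0.026,-0.005]
    - [-0.036,-0.026,-0.005]
    - [-0.036,-0.026,-0.005]
    - [-0.036,-0.026,-0.005]
  grip: [0,0,0,0,0,0,0,0]

```text
t: 7.3
eef_pos: [0.6115, -0.0899, 0.2077]
tool_rot: [0.093, 0.768, 0.104, -0.624]
contact_force: [-0.1, -0.1, 0.5]
gripper_width: 1.002
```

apply_moves:
  travel:
    - [1.2,3.3,0.7]
    - [1.2,3.3,0.8]
    - [1.2,3.3,0.9]
    - [1.2,3.2,0.9]
    - [1.2,3.2,1.0]
    - [0,0,0]
  turn:
    - [-0.036,-0.026,-0.005]
    - [-0.036,-0.026,-0.005]
    - [-0.036,-0.026,-0.005]
    - [-0.036,-0.026,-0.005]
    - [-0.036,-0.026,-0.005]
    - [0,0,0]
  grip: [0,0,0,0,0,0]

```text
t: 7.8
eef_pos: [0.6512, -0.2753, 0.1459]
tool_rot: [0.16, 0.718, 0.167, -0.657]
contact_force: [-1.3, -1.3, 0.5]
gripper_width: 0.997
```

```bash
python3 - <<'E'
from plan import *
where()
K,T=cam("wrist"); im=eyes.read_camera("wrist"); save(im,"w5.png")
r=eyes.masks_of("drawplate","wrist")
for x in r[:2]:
    print(x["score"],x["rect"],x["region"].sum())
    ys,xs=np.nonzero(x["region"]); b=cv2.boxPoints(cv2.minAreaRect(np.c_[xs,ys].astype(np.float32))); print(b.round(1).tolist())
    g=onz(b,.008,K,T); print(g.round(4))
    pts=onz(np.c_[xs,ys],.008,K,T)[:,:2].astype(np.float32); (cc,sz,a)=cv2.minAreaRect(pts*1000); print("rect mm",cc,sz,a)
E
```

```text
t 7.8 p [ 0.6512 -0.2753  0.1459] tx [ 0.081  0.029 -0.996] tz [-0.889 -0.45  -0.085] F [-1.3 -1.3  0.5] w 0.997 q [ 0.59  0.63 -0.38  1.59  0.21  0.9  -0.94]
0.96 [261.5, 212.4, 316.9, 380.9] 8475
[[257.20001220703125, 379.79998779296875], [263.29998779296875, 210.60000610351562], [317.20001220703125, 212.5], [311.1000061035156, 381.70001220703125]]
[[ 0.5298 -0.2803  0.008 ]
 [ 0.6611 -0.2254  0.008 ]
 [ 0.6777 -0.2618  0.008 ]
 [ 0.5481 -0.3214  0.008 ]]
rect mm (604.4595947265625, -272.928466796875) (142.4868621826172, 40.94974136352539) 24.685495376586914
```

View pics/w5.png

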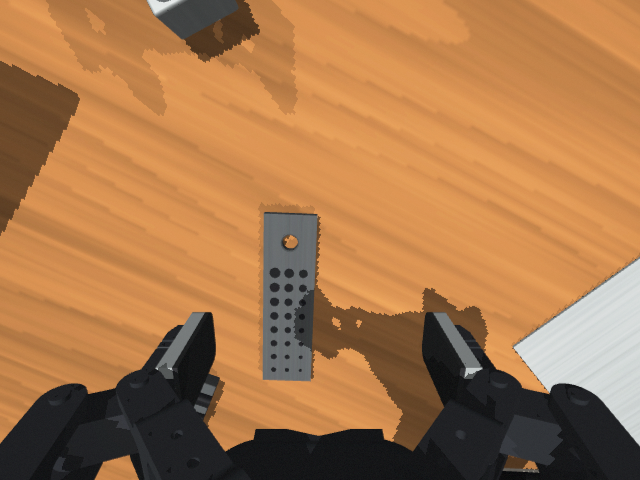

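```bash
python3 - <<'E'
from plan import *
y=np.radians(24.7)
plan([(np.array([.6045,-.273,.06]),tool(0,y)),(np.array([.6045,-.273,.024]),tool(0,y))],grip=0.4)
E
```

```text
{"travel": [[2.79, -0.62, 1.74], [2.84, -0.59, 1.66], [2.89, -0.56, 1.59], [3.6, 0.0, -0.0]], "turn": [[0.013, -0.03, -0.003], [0.013, -0.03, -0.003], [0.013, -0.03, -0.003], [0.0, 0.0, 0.0]], "grip": [0.4, 0.4, 0.4, 0.4]}
```

apply_moves:
  travel:
    - [2.8,-0.6,1.7]
    - [2.8,-0.6,1.7]
    - [2.9,-0.6,1.6]
    - [0,0,0]
  turn:
    - [0.013,-0.03,-0.003]
    - [0.013,-0.03,-0.003]
    - [0.013,-0.03,-0.003]
    - [0,0,0]
  grip: [0.4,0.4,0.4,0.4]

```text
t: 8.23
eef_pos: [0.6126, -0.2678, 0.0643]
tool_rot: [0.151, 0.696, 0.154, -0.685]
contact_force: [-1.5, 0.7, -1.1]
gripper_width: 0.597
```

```bash
python3 - <<'E'
from plan import *
where()
y=np.radians(24.7)
plan([(np.array([.6045,-.273,.024]),tool(0,y))],grip=0.4)
E
```

```text
t 8.23 p [ 0.6126 -0.2678  0.0643] tx [ 0.014  0.007 -1.   ] tz [-0.907 -0.42  -0.015] F [-1.5  0.7 -1.1] w 0.597 q [ 0.55  0.69 -0.32  1.69  0.27  0.79 -1.03]
{"travel": [[2.01, 0.07, 0.51], [2.01, 0.07, 0.49]], "turn": [[0.001, -0.008, 0.0], [0.001, -0.008, 0.0]], "grip": [0.4, 0.4]}
```

apply_moves:
  travel:
    - [2.0,0.1,0.5]
    - [2.0,0.1,0.5]
    - [0,0,0]
  turn:
    - [0,-0.008,0]
    - [0,-0.008,0]
    - [0,0,0]
  grip: [0.4,0.4,0.4]

```text
t: 8.48
eef_pos: [0.6118, -0.2691, 0.0289]
tool_rot: [0.154, 0.694, 0.155, -0.686]
contact_force: [-0.3, 0.1, -0.4]
gripper_width: 0.6
```

apply_moves:
  travel:
    - [0.3,0,0]
    - [0,0,0]
  turn:
    - [0,0,0]
    - [0,0,0]
  grip: [0.4,0.4]

```text
t: 8.65
eef_pos: [0.6159, -0.2672, 0.0296]
tool_rot: [0.154, 0.696, 0.156, -0.684]
contact_force: [-0.1, 0.2, 0.0]
gripper_width: 0.602
```

apply_moves:
  travel:
    - [0.2,0,0]
    - [0,0,0]
  turn:
    - [0,0,0]
    - [0,0,0]
  grip: [0.4,0.4]

```text
t: 8.82
eef_pos: [0.6194, -0.2667, 0.0314]
tool_rot: [0.156, 0.698, 0.156, -0.681]
contact_force: [0.1, -0.1, 0.4]
gripper_width: 0.595
```

```bash
python3 - <<'E'
from plan import *
where(); print(np.round(status.get_obs()["joint_vel"],3))
y=np.radians(24.7)
plan([(np.array([.6045,-.273,.020]),tool(0,y))],grip=0.4)
E
```

```text
t 8.82 p [ 0.6194 -0.2667  0.0314] tx [ 0.023  0.006 -1.   ] tz [-0.903 -0.429 -0.023] F [ 0.1 -0.1  0.4] w 0.595 q [ 0.54  0.74 -0.31  1.69  0.29  0.74 -1.04]
[ 0.001 -0.029 -0.014 -0.025 -0.009  0.01   0.007]
{"travel": [[1.1, -0.07, 1.64]], "turn": [[0.013, -0.023, -0.005]], "grip": [0.4]}
```

apply_moves:
  travel:
    - [1.3,-0.1,1.85]
  turn:
    - [0.013,-0.028,-0.005]
  grip: [0.4]

```text
t: 8.9
eef_pos: [0.6075, -0.2725, 0.0218]
tool_rot: [0.153, 0.692, 0.151, -0.689]
contact_force: [1.5, 0.2, -0.0]
gripper_width: 0.598
```

```bash
python3 - <<'E'
from plan import *
where(); print(np.round(status.get_obs()["joint_vel"],3))
y=np.radians(24.7)
plan([(np.array([.6045,-.273,.020]),tool(0,y))],grip=0.4)
E
```

```text
t 8.9 p [ 0.6075 -0.2725  0.0218] tx [ 0.005 -0.003 -1.   ] tz [-0.908 -0.42  -0.003] F [ 1.5  0.2 -0. ] w 0.598 q [ 0.54  0.74 -0.3   1.71  0.3   0.73 -1.05]
[ 0.002  0.127  0.248  0.261  0.144 -0.051 -0.154]
{"travel": [[0.18, -0.09, 0.29]], "turn": [[0.002, -0.003, -0.004]], "grip": [0.4]}
```

apply_moves:
  travel:
    - [0.3,-0.1,0.4]
    - [0.2,0,0.2]
  turn:
    - [0,-0.005,0]
    - [0,-0.005,0]
  grip: [0.4,0.4]

```text
t: 9.07
eef_pos: [0.5988, -0.2757, 0.0157]
tool_rot: [-0.153, -0.687, -0.149, 0.694]
contact_force: [2.1, 8.7, 28.4]
gripper_width: 0.601
```

```bash
python3 - <<'E'
from plan import *
where(); print(np.round(status.get_obs()["joint_vel"],3))
y=np.radians(24.7)
plan([(np.array([.6045,-.273,.020]),tool(0,y))],grip=0.4)
E
```

```text
t 9.07 p [ 0.5988 -0.2757  0.0157] tx [-0.008 -0.008 -1.   ] tz [-0.909 -0.416  0.011] F [ 2.1  8.7 28.4] w 0.601 q [ 0.53  0.75 -0.29  1.72  0.31  0.73 -1.05]
[-0.019  0.002  0.014  0.002 -0.003  0.006 -0.035]
{"travel": [[-0.43, -0.0, -0.63]], "turn": [[-0.002, 0.011, -0.004]], "grip": [0.4]}
```

apply_moves:
  travel:
    - [-0.4,0,-0.5]
  turn:
    - [0,0.01,0]
  grip: [0.4]

```text
t: 9.15
eef_pos: [0.6024, -0.2738, 0.0192]
tool_rot: [-0.152, -0.69, -0.149, 0.691]
contact_force: [-0.2, -0.1, -0.6]
gripper_width: 0.598
```

apply_moves:
  travel:
    - [0,0,0]
  turn:
    - [0,0,0]
  grip: [0.4]

```text
t: 9.23
eef_pos: [0.6032, -0.2737, 0.0199]
tool_rot: [0.152, 0.691, 0.149, -0.691]
contact_force: [-0.2, -1.4, 0.2]
gripper_width: 0.599
```

apply_moves:
  travel:
    - [0,0,0]
  turn:
    - [0,0,0]
  grip: [0.4]

```text
t: 9.32
eef_pos: [0.6027, -0.2739, 0.0198]
tool_rot: [-0.152, -0.691, -0.149, 0.691]
contact_force: [0.3, -0.3, -0.1]
gripper_width: 0.599
```

```bash
python3 - <<'E'
from plan import *
where(); print(np.round(status.get_obs()["joint_vel"],3))
y=np.radians(24.7)
plan([(np.array([.6045,-.273,.020]),tool(0,y))],grip=0.4)
E
```

```text
t 9.32 p [ 0.6027 -0.2739  0.0198] tx [ 0.    -0.004 -1.   ] tz [-0.909 -0.416  0.001] F [ 0.3 -0.3 -0.1] w 0.599 q [ 0.54  0.74 -0.29  1.71  0.3   0.73 -1.05]
[-0.    -0.006 -0.002 -0.005 -0.003 -0.002  0.002]
{"travel": [[-0.02, -0.01, -0.2]], "turn": [[-0.002, 0.001, -0.004]], "grip": [0.4]}
```

apply_moves:
  travel:
    - [0,0,0]
    - [0,0,0]
    - [0,0,0]
    - [0,0,0]
    - [0,0,0]
  turn:
    - [0,0,0]
    - [0,0,0]
    - [0,0,0]
    - [0,0,0]
    - [0,0,0]
  grip: [1,1,1,1,1]
  newtons: 70

```text
t: 9.73
eef_pos: [0.6025, -0.2743, 0.0201]
tool_rot: [-0.152, -0.691, -0.149, 0.691]
contact_force: [-0.7, 0.2, 1.7]
gripper_width: 0.435
```

```bash
python3 - <<'E'
from plan import *
where()
o=status.get_obs()
P=np.array(o["eef_pos"])
y=np.radians(24.7)
# lid frame estimate
c,yy,z=frame(PSI+.0043);h=H+[-.0036,.0006,0];t=np.radians(150);e=-np.cos(t)*c+np.sin(t)*z;n=-np.sin(t)*c-np.cos(t)*z
G=h+.101*e+(.019+.06)*n   # hover: plate underside ~60mm off the lid
np.save("lid.npy",np.array([h,e,yy,n])); print(G)
plan([(np.array([P[0],P[1],.12]),rot(o["tool_rot"])),([.55,-.15,.28],tool(np.radians(15),PSI)),(G+.04*n,tool(np.radians(30),PSI+.0043))])
E
```

```text
t 9.73 p [ 0.6025 -0.2743  0.0201] tx [ 0.    -0.005 -1.   ] tz [-0.91  -0.416  0.002] F [-0.7  0.2  1.7] w 0.435 q [ 0.54  0.74 -0.29  1.71  0.3   0.73 -1.05]
[0.5587242  0.09701881 0.18891601]
{"travel": [[-3.33, 0.01, 0.01], [-3.33, 0.01, 0.01], [-3.33, 0.01, 0.01], [-2.68, -2.24, -0.06], [-2.69, -2.22, -0.05], [-2.7, -2.2, -0.03], [-2.72, -2.19, -0.02], [-2.73, -2.17, -0.01]], "turn": [[0.0, 0.0, 0.0], [0.0, 0.0, 0.0], [0.0, 0.0, 0.0], [0.059, 0.043, 0.007], [0.059, 0.043, 0.007], [0.059, 0.043, 0.007], [0.059, 0.043, 0.007], [0.059, 0.043, 0.007]], "grip": [1, 1, 1, 1, 1, 1, 1, 1]}
{"travel": [[-2.75, -2.15, -0.0], [0.8, -3.51, 0.11], [0.8, -3.51, 0.14], [0.79, -3.51, 0.17], [0.79, -3.51, 0.2], [0.78, -3.51, 0.23], [0.77, -3.51, 0.25], [0.76, -3.51, 0.28]], "turn": [[0.059, 0.043, 0.007], [-0.001, 0.037, -0.0], [-0.001, 0.037, -0.0], [-0.001, 0.037, -0.0], [-0.001, 0.037, -0.0], [-0.001, 0.037, -0.0], [-0.001, 0.037, -0.0], [-0.001, 0.037, -0.0]], "grip": [1, 1, 1, 1, 1, 1, 1, 1]}
```

apply_moves:
  travel:
    - [-2,0,0]
    - [-3.5,0,0]
    - [-3.5,0,0]
    - [-2.7,-2.2,0]
    - [-2.7,-2.2,0]
    - [-2.7,-2.2,0]
    - [-2.7,-2.2,0]
    - [-2.7,-2.2,0]
  turn:
    - [0,0,0]
    - [0,0,0]
    - [0,0,0]
    - [0.059,0.043,0.007]
    - [0.059,0.043,0.007]
    - [0.059,0.043,0.007]
    - [0.059,0.043,0.007]
    - [0.059,0.043,0.007]
  grip: [1,1,1,1,1,1,1,1]

```text
t: 10.4
eef_pos: [0.5488, -0.1723, 0.236]
tool_rot: [0.034, 0.772, 0.045, -0.634]
contact_force: [0.4, -0.4, -2.0]
gripper_width: 0.439
```

```bash
python3 - <<'E'
from plan import *
where()
h,e,yy,n=np.load("lid.npy"); G=h+.101*e+(.019+.1)*n
plan([([.55,-.12,.28],tool(np.radians(15),PSI)),(G,tool(np.radians(30),PSI+.0043))])
E
```

```text
t 10.4 p [ 0.5488 -0.1723  0.236 ] tx [ 0.193  0.027 -0.981] tz [-0.975 -0.109 -0.195] F [ 0.4 -0.4 -2. ] w 0.439 q [ 0.56  0.27 -0.39  1.92  0.05  0.78 -1.3 ]
{"travel": [[-2.08, -2.6, -0.77], [-2.07, -2.6, -0.79], [0.93, -3.6, 0.17], [0.92, -3.6, 0.21], [0.91, -3.59, 0.25], [0.9, -3.59, 0.28], [0.89, -3.59, 0.32], [0.88, -3.59, 0.36]], "turn": [[0.019, 0.033, 0.007], [0.019, 0.033, 0.007], [-0.001, 0.044, -0.0], [-0.001, 0.044, -0.0], [-0.001, 0.044, -0.0], [-0.001, 0.044, -0.0], [-0.001, 0.044, -0.0], [-0.001, 0.044, -0.0]], "grip": [1, 1, 1, 1, 1, 1, 1, 1]}
```

apply_moves:
  travel:
    - [-2.1,-2.6,-0.8]
    - [-2.1,-2.6,-0.8]
    - [0.9,-3.6,0.2]
    - [0.9,-3.6,0.2]
    - [0.9,-3.6,0.2]
    - [0.9,-3.6,0.3]
    - [0.9,-3.6,0.3]
    - [0.9,-3.6,0.4]
  turn:
    - [0.019,0.033,0.007]
    - [0.019,0.033,0.007]
    - [0,0.044,0]
    - [0,0.044,0]
    - [0,0.044,0]
    - [0,0.044,0]
    - [0,0.044,0]
    - [0,0.044,0]
  grip: [1,1,1,1,1,1,1,1]

```text
t: 11.07
eef_pos: [0.537, 0.0712, 0.2341]
tool_rot: [0.017, 0.861, 0.021, -0.508]
contact_force: [0.6, -0.7, -3.2]
gripper_width: 0.435
```

apply_moves:
  travel:
    - [0,0,0]
    - [0,0,0]
  turn:
    - [0,0,0]
    - [0,0,0]
  grip: [1,1]

```text
t: 11.23
eef_pos: [0.5324, 0.0767, 0.23]
tool_rot: [0.02, 0.859, 0.025, -0.51]
contact_force: [0.5, -1.3, -3.5]
gripper_width: 0.439
```

```bash
python3 - <<'E'
from plan import *
where()
h,e,yy,n=np.load("lid.npy"); o=status.get_obs(); p=np.array(o["eef_pos"])-h; print("e,y,n",p@e,p@yy,p@n)
G=h+.101*e+(.019+.06)*n
plan([(G,tool(np.radians(30),PSI+.0043))])
K,T=cam("wrist"); im=eyes.read_camera("wrist"); save(im,"w6.png")
r=eyes.masks_of("drawplate","wrist")
for x in r[:2]:
    ys,xs=np.nonzero(x["region"]); print(x["score"],x["rect"],len(xs))
E
```

```text
t 11.23 p [0.5324 0.0767 0.23  ] tx [ 0.478  0.022 -0.878] tz [-0.876 -0.059 -0.478] F [ 0.5 -1.3 -3.5] w 0.439 q [ 0.1   0.11 -0.46  2.23  0.53  0.38 -2.31]
e,y,n 0.09742659535669317 -0.01825367156306771 0.12853889974866073
{"travel": [[2.46, -0.95, -0.23], [2.47, -0.93, -0.21]], "turn": [[-0.004, 0.012, -0.008], [-0.004, 0.012, -0.008]], "grip": [1, 1]}
0.79 [263.6, 150.6, 375.1, 433.1] 26428
0.63 [614.6, 362.4, 638.4, 480.0] 2300
```

View pics/w6.png

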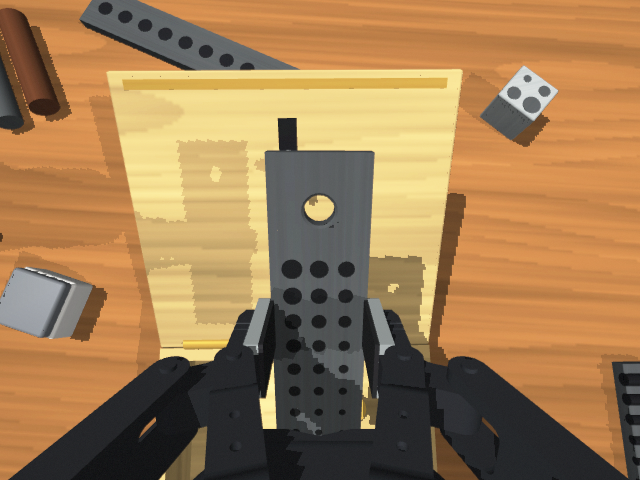

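```bash
cat > eye.py <<'E'
from plan import *
def wtool():
    c=eyes.calibration("wrist"); return np.array(c["intrinsics"]),np.array(c["T_tool_cam"])
def onx(uv,d):
    K,T=wtool(); o,v=ray(uv,K,T); return o+v*((d-o[0])/v[:,0])[:,None]
E
python3 - <<'E'
from eye import *
im=cv2.imread("pics/w6.png")
g=cv2.cvtColor(im,cv2.COLOR_BGR2HSV)
m=(g[...,1]>60).astype(np.uint8)[185:235,290:350]  # wood seen through the hole
n,l,s,cc=cv2.connectedComponentsWithStats(m); i=1+np.argmax(s[1:,4]); print(s[i],cc[i]+[290,185])
for d in (.008,.0121,.016): 
    q=onx([[265,151],[375,151],[319,208.5],cc[i]+[290,185]],d); print(d,"w",np.linalg.norm(q[1]-q[0]),q.round(4).tolist())
E
```

```text
[ 14  10  30  26 613] [318.66721044 207.54323002]
0.008 w 0.03865233387376105 [[0.008, -0.0197, -0.0719], [0.008, 0.0189, -0.0719], [0.008, -0.0007, -0.0512], [0.008, -0.0008, -0.0516]]
0.0121 w 0.039859884907399626 [[0.0121, -0.0203, -0.0716], [0.0121, 0.0196, -0.0716], [0.0121, -0.0007, -0.0503], [0.0121, -0.0008, -0.0507]]
0.016 w 0.04100853101256803 [[0.016, -0.0209, -0.0713], [0.016, 0.0202, -0.0713], [0.016, -0.0007, -0.0494], [0.016, -0.0008, -0.0498]]
```

```bash
cat > go.py <<'E'
from eye import *
import sys
h,e,yy,n=np.load("lid.npy"); RP=.1485; YP=0.; EYE=np.array([.016,-.0006,-.050])
Q=tool(np.radians(30),PSI+.0043)
def state():
    o=status.get_obs(); m=rot(o["tool_rot"]); E=np.array(o["eef_pos"])+m.apply(EYE)-h
    M=m.as_matrix(); print("eye e,y,n mm",np.round([E@e*1e3-RP*1e3,E@yy*1e3-YP*1e3,E@n*1e3],2),"underside n",round(E@n*1e3-4,1),"tilt",np.degrees([M[:,0]@e,M[:,0]@yy,M[:,1]@e]).round(2),"F lid e,y,n",np.round([np.dot(o["contact_force"],v) for v in (e,yy,n)],1))
def target(under,de=0,dy=0): # TCP so that the eye is over the peg
    return h+(RP+de)*e+(YP+dy)*yy+(under+.004)*n-Q.apply(EYE)
if __name__=="__main__":
    where(); state(); plan([(target(float(sys.argv[1]),*map(float,sys.argv[2:])),Q)])
E
python3 go.py .04
```

```text
t 11.33 p [0.5332 0.0755 0.2306] tx [ 0.479  0.021 -0.878] tz [-0.876 -0.057 -0.479] F [ 0.9 -0.8 -3.4] w 0.439 q [ 0.1   0.11 -0.46  2.22  0.53  0.38 -2.31]
eye e,y,n mm [ -0.57 -19.64 111.49] underside n 107.5 tilt [-1.37 -0.9  -0.63] F lid e,y,n [-1.  -0.9 -3.3]
{"travel": [[3.42, -1.0, -0.08], [3.43, -0.97, -0.04]], "turn": [[-0.006, 0.012, -0.008], [-0.006, 0.012, -0.008]], "grip": [1, 1]}
```

apply_moves:
  travel:
    - [2,-0.9,0]
    - [2,-0.8,0]
    - [1.5,-0.3,0]
    - [0.5,0,0]
    - [0,0,0]
  turn:
    - [-0.006,0.012,-0.008]
    - [-0.006,0.012,-0.008]
    - [0,0,0]
    - [0,0,0]
    - [0,0,0]
  grip: [1,1,1,1,1]

```text
t: 11.75
eef_pos: [0.5657, 0.0882, 0.1777]
tool_rot: [0.017, 0.866, 0.027, -0.499]
contact_force: [0.3, 0.5, -3.3]
gripper_width: 0.437
```

```bash
python3 go.py .04
```

```text
t 11.75 p [0.5657 0.0882 0.1777] tx [ 0.501  0.03  -0.865] tz [-0.863 -0.056 -0.502] F [ 0.3  0.5 -3.3] w 0.437 q [-0.06  0.24 -0.31  2.23  0.92  0.27 -2.7 ]
eye e,y,n mm [ 2.34 -9.39 50.31] underside n 46.3 tilt [ 0.14 -0.52 -0.63] F lid e,y,n [-1.3  0.5 -3. ]
{"travel": [[0.61, -0.87, 0.24]], "turn": [[-0.011, -0.003, -0.009]], "grip": [1]}
```

apply_moves:
  travel:
    - [0.3,-0.5,0.15]
    - [0.2,-0.4,0.1]
    - [0,0,0]
  turn:
    - [-0.005,-0.002,-0.005]
    - [-0.005,-0.002,-0.005]
    - [0,0,0]
  grip: [1,1,1]

```text
t: 12.0
eef_pos: [0.5665, 0.0941, 0.1722]
tool_rot: [0.018, 0.865, 0.031, -0.5]
contact_force: [0.3, -0.1, -3.3]
gripper_width: 0.438
```

```bash
python3 go.py .04; python3 - <<'E'
from go import *
im=eyes.read_camera("wrist"); save(im[:260],"w7.png")
E
```

```text
t 12.0 p [0.5665 0.0941 0.1722] tx [ 0.497  0.036 -0.867] tz [-0.865 -0.062 -0.498] F [ 0.3 -0.1 -3.3] w 0.438 q [-0.07  0.26 -0.31  2.23  0.94  0.27 -2.72]
eye e,y,n mm [ 0.61 -3.19 44.7 ] underside n 40.7 tilt [-0.1  -0.12 -0.3 ] F lid e,y,n [-1.4 -0.2 -3.1]
{"travel": [[0.08, -0.29, 0.06]], "turn": [[-0.005, 0.002, -0.002]], "grip": [1]}
```

View pics/w7.png

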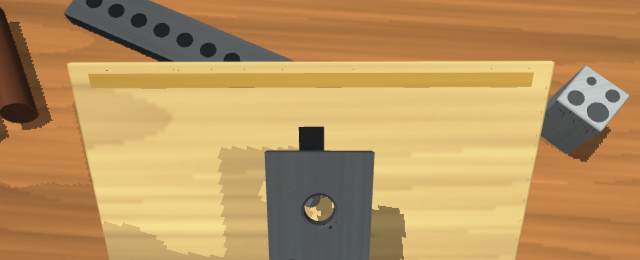

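apply_moves:
  travel:
    - [0.1,-0.3,0.05]
    - [0.1,0,0]
    - [0,0,0]
  turn:
    - [-0.004,0,-0.002]
    - [0,0,0]
    - [0,0,0]
  grip: [1,1,1]

```text
t: 12.3
eef_pos: [0.5673, 0.0965, 0.1716]
tool_rot: [0.019, 0.866, 0.033, -0.499]
contact_force: [0.5, 0.2, -3.2]
gripper_width: 0.44
```

```bash
python3 go.py .033; python3 - <<'E'
from go import *
K,T=cam("wrist"); im=eyes.read_camera("wrist"); save(im,"w8.png")
a=np.linspace(0,2*np.pi,13)[:12]
b=h+RP*e
print("tip c",proj([b+.03*n, b+.0*n],K,T).round(1).tolist())
# lid corners check
print(proj([h+.205*e+.11*yy,h+.205*e-.11*yy],K,T).round(1).tolist())
c=cv2.resize(im[180:240,285:355],None,fx=8,fy=8,interpolation=cv2.INTER_CUBIC)
for q in proj([b+.03*n+.004*(np.cos(t)*e+np.sin(t)*yy) for t in a],K,T): cv2.circle(c,(int((q[0]-285+.5)*8),int((q[1]-180+.5)*8)),2,(255,0,0),-1)
o=status.get_obs();m=rot(o["tool_rot"])
for t in a:
    q=proj([np.array(o["eef_pos"])+m.apply(EYE+[-.004,.006*np.cos(t),.006*np.sin(t)])],K,T)[0]; cv2.circle(c,(int((q[0]-285+.5)*8),int((q[1]-180+.5)*8)),2,(0,255,0),-1)
save(c,"w8c.png")
E
```

```text
t 12.3 p [0.5673 0.0965 0.1716] tx [ 0.499  0.038 -0.866] tz [-0.863 -0.065 -0.5  ] F [ 0.5  0.2 -3.2] w 0.44 q [-0.08  0.26 -0.3   2.23  0.95  0.26 -2.73]
eye e,y,n mm [ 1.19 -0.73 43.79] underside n 39.8 tilt [ 0.03 -0.06 -0.14] F lid e,y,n [-1.1  0.2 -3. ]
{"travel": [[0.68, -0.06, 0.12]], "turn": [[-0.002, -0.001, -0.001]], "grip": [1]}
tip c [[317.5, 202.5], [317.6, 190.0]]
[[76.8, 67.9], [557.6, 66.5]]
```

View pics/w8c.png

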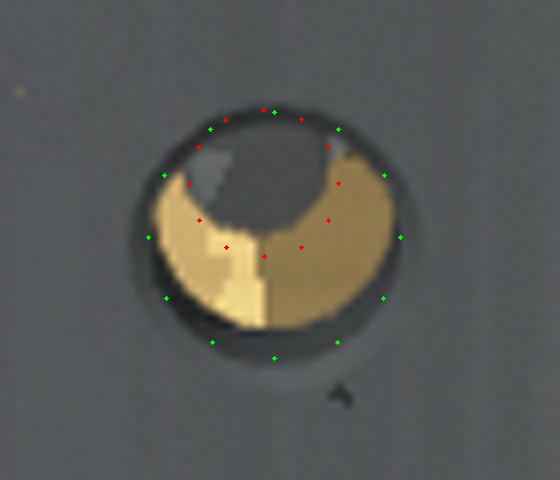

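```bash
sed -i 's/RP=.1485; YP=0./RP=.1495; YP=.0003/; s/-.0006,-.050\]/-.0006,-.0498]/' go.py; python3 go.py .030
```

```text
t 12.35 p [0.5673 0.0966 0.1717] tx [ 0.499  0.038 -0.866] tz [-0.863 -0.065 -0.501] F [ 0.6 -0.5 -3.7] w 0.436 q [-0.08  0.26 -0.3   2.23  0.95  0.26 -2.73]
eye e,y,n mm [ 0.08 -0.86 43.87] underside n 39.9 tilt [ 0.04 -0.04 -0.13] F lid e,y,n [-1.3 -0.6 -3.5]
{"travel": [[0.98, -0.07, 0.01]], "turn": [[-0.002, -0.001, -0.001]], "grip": [1]}
```

apply_moves:
  travel:
    - [0.3,-0.1,0]
    - [0.4,0,0]
    - [0,0,0]
  turn:
    - [-0.002,0,0]
    - [0,0,0]
    - [0,0,0]
  grip: [1,1,1]

```text
t: 12.6
eef_pos: [0.5712, 0.098, 0.1658]
tool_rot: [0.019, 0.866, 0.033, -0.499]
contact_force: [-0.5, -0.2, -3.6]
gripper_width: 0.437
```

```bash
python3 go.py .025
```

```text
t 12.6 p [0.5712 0.098  0.1658] tx [ 0.5    0.038 -0.865] tz [-0.862 -0.067 -0.502] F [-0.5 -0.2 -3.6] w 0.437 q [-0.1   0.27 -0.28  2.23  1.    0.25 -2.78]
eye e,y,n mm [ 0.6   0.34 36.81] underside n 32.8 tilt [ 0.11 -0.04 -0.01] F lid e,y,n [-2.2 -0.1 -2.9]
{"travel": [[0.77, 0.04, 0.06]], "turn": [[-0.0, -0.002, -0.001]], "grip": [1]}
```

```bash
sed -i 's/^Q=tool(np.radians(30)/Q=tool(np.radians(27.5)/' go.py; python3 go.py .025
```

```text
t 12.6 p [0.5712 0.098  0.1658] tx [ 0.5    0.038 -0.865] tz [-0.862 -0.067 -0.502] F [-0.5 -0.2 -3.6] w 0.437 q [-0.1   0.27 -0.28  2.23  1.    0.25 -2.78]
eye e,y,n mm [ 0.6   0.34 36.81] underside n 32.8 tilt [ 0.11 -0.04 -0.01] F lid e,y,n [-2.2 -0.1 -2.9]
{"travel": [[0.56, 0.04, -0.02]], "turn": [[-0.0, -0.046, -0.001]], "grip": [1]}
```

apply_moves:
  travel:
    - [0.2,0.02,0]
    - [0.2,0.02,0]
    - [0.1,0,0]
  turn:
    - [0,-0.023,0]
    - [0,-0.023,0]
    - [0,0,0]
  grip: [1,1,1]

```text
t: 12.85
eef_pos: [0.5738, 0.0984, 0.161]
tool_rot: [0.021, 0.854, 0.033, -0.519]
contact_force: [0.3, 1.0, -3.5]
gripper_width: 0.435
```

```bash
python3 go.py .018
```

```text
t 12.85 p [0.5738 0.0984 0.161 ] tx [ 0.458  0.035 -0.888] tz [-0.885 -0.07  -0.46 ] F [ 0.3  1.  -3.5] w 0.435 q [-0.03  0.3  -0.36  2.19  0.85  0.31 -2.61]
eye e,y,n mm [-0.3   0.55 29.02] underside n 25.0 tilt [-2.63 -0.02  0.08] F lid e,y,n [-1.4  0.9 -3.2]
{"travel": [[0.71, 0.05, -0.06]], "turn": [[0.001, 0.002, -0.0]], "grip": [1]}
```

apply_moves:
  travel:
    - [0.4,0,-0.03]
    - [0.4,0.05,-0.03]
    - [0,0,0]
  turn:
    - [0,0,0]
    - [0,0,0]
    - [0,0,0]
  grip: [1,1,1]

```text
t: 13.1
eef_pos: [0.5784, 0.0977, 0.1531]
tool_rot: [0.02, 0.854, 0.033, -0.519]
contact_force: [-0.2, -0.2, -3.0]
gripper_width: 0.437
```

```bash
python3 go.py .010
```

```text
t 13.1 p [0.5784 0.0977 0.1531] tx [ 0.459  0.035 -0.888] tz [-0.885 -0.069 -0.46 ] F [-0.2 -0.2 -3. ] w 0.437 q [-0.05  0.32 -0.34  2.18  0.89  0.29 -2.65]
eye e,y,n mm [-0.34 -0.53 19.88] underside n 15.9 tilt [-2.58 -0.04  0.02] F lid e,y,n [-1.7 -0.2 -2.5]
{"travel": [[0.59, -0.05, -0.06]], "turn": [[0.0, 0.001, -0.001]], "grip": [1]}
```

apply_moves:
  travel:
    - [0.4,-0.03,-0.03]
    - [0.3,0,-0.03]
    - [0,0,0]
  turn:
    - [0,0,0]
    - [0,0,0]
    - [0,0,0]
  grip: [1,1,1]

```text
t: 13.35
eef_pos: [0.5822, 0.0985, 0.1461]
tool_rot: [0.021, 0.854, 0.033, -0.519]
contact_force: [0.4, 0.1, -2.0]
gripper_width: 0.438
```

```bash
python3 go.py .004
```

```text
t 13.35 p [0.5822 0.0985 0.1461] tx [ 0.459  0.035 -0.888] tz [-0.885 -0.07  -0.461] F [ 0.4  0.1 -2. ] w 0.438 q [-0.07  0.33 -0.31  2.18  0.92  0.28 -2.68]
eye e,y,n mm [-0.53 -0.04 11.93] underside n 7.9 tilt [-2.58 -0.05  0.07] F lid e,y,n [-0.6  0.1 -1.9]
{"travel": [[0.4, -0.01, -0.07]], "turn": [[0.001, 0.001, -0.001]], "grip": [1]}
```

apply_moves:
  travel:
    - [0.25,0,-0.04]
    - [0,0,0]
  turn:
    - [0,0.01,0]
    - [0,0,0]
  grip: [1,1]

```text
t: 13.52
eef_pos: [0.5837, 0.0988, 0.1436]
tool_rot: [0.021, 0.856, 0.033, -0.515]
contact_force: [-1.6, -0.4, -4.6]
gripper_width: 0.436
```

apply_moves:
  travel:
    - [0.2,0,-0.03]
    - [0,0,0]
  turn:
    - [0,0.01,0]
    - [0,0,0]
  grip: [1,1]

```text
t: 13.68
eef_pos: [0.5847, 0.099, 0.1419]
tool_rot: [0.021, 0.859, 0.034, -0.51]
contact_force: [-0.5, -0.2, -2.8]
gripper_width: 0.438
```

```bash
python3 go.py .002
```

```text
t 13.68 p [0.5847 0.099  0.1419] tx [ 0.477  0.036 -0.878] tz [-0.875 -0.07  -0.478] F [-0.5 -0.2 -2.8] w 0.438 q [-0.12  0.34 -0.25  2.2   1.02  0.24 -2.78]
eye e,y,n mm [-0.    0.34  8.04] underside n 4.0 tilt [-1.44 -0.05  0.13] F lid e,y,n [-1.8 -0.2 -2.1]
{"travel": [[0.11, 0.02, -0.04]], "turn": [[0.002, -0.019, -0.001]], "grip": [1]}
```

apply_moves:
  travel:
    - [0.15,0,0]
    - [0,0,0]
  turn:
    - [0,0,0]
    - [0,0,0]
  grip: [1,1]

```text
t: 13.85
eef_pos: [0.5853, 0.0991, 0.1409]
tool_rot: [0.021, 0.859, 0.034, -0.511]
contact_force: [-1.5, -0.2, -1.7]
gripper_width: 0.439
```

apply_moves:
  travel:
    - [0.1,0,0]
    - [0,0,0]
  turn:
    - [0,0,0]
    - [0,0,0]
  grip: [1,1]

```text
t: 14.02
eef_pos: [0.5857, 0.0991, 0.1403]
tool_rot: [0.021, 0.859, 0.033, -0.511]
contact_force: [-2.8, -0.3, -0.7]
gripper_width: 0.439
```

```bash
python3 go.py .002; python3 - <<'E'
from go import *
im=eyes.read_camera("side"); save(cv2.resize(im[90:280,290:440],None,fx=4,fy=4,interpolation=cv2.INTER_CUBIC)[:600],"s9.png")
E
```

```text
t 14.02 p [0.5857 0.0991 0.1403] tx [ 0.476  0.036 -0.878] tz [-0.876 -0.071 -0.478] F [-2.8 -0.3 -0.7] w 0.439 q [-0.12  0.34 -0.25  2.2   1.03  0.24 -2.79]
eye e,y,n mm [-0.06  0.36  6.08] underside n 2.1 tilt [-1.46 -0.09  0.17] F lid e,y,n [-2.8 -0.1  0.9]
{"travel": [[-0.08, 0.02, -0.04]], "turn": [[0.003, -0.018, -0.002]], "grip": [1]}
```

apply_moves:
  travel:
    - [0,0,0]
    - [0,0,0]
    - [0,0,0]
  turn:
    - [0,0,0]
    - [0,0,0]
    - [0,0,0]
  grip: [0.5,0.42,0.35]

```text
t: 14.32
eef_pos: [0.5873, 0.0998, 0.1418]
tool_rot: [0.021, 0.86, 0.034, -0.509]
contact_force: [-0.9, -0.3, 0.4]
gripper_width: 0.65
```

```bash
python3 go.py .002; python3 - <<'E'
from go import *
im=eyes.read_camera("wrist"); save(im,"w10.png")
r=eyes.masks_of("drawplate","wrist")
print([ (x["score"],np.round(x["rect"])) for x in r[:2]])
E
```

```text
t 14.32 p [0.5873 0.0998 0.1418] tx [ 0.479  0.037 -0.877] tz [-0.874 -0.071 -0.481] F [-0.9 -0.3  0.4] w 0.65 q [-0.12  0.34 -0.25  2.19  1.03  0.24 -2.79]
eye e,y,n mm [2.2  1.02 6.77] underside n 2.8 tilt [-1.27  0.    0.16] F lid e,y,n [-0.6 -0.2  0.8]
{"travel": [[-0.02, 0.09, 0.18]], "turn": [[0.003, -0.021, -0.0]], "grip": [1]}
[(0.59, array([267., 156., 376., 433.]))]
```

apply_moves:
  travel:
    - [-0.8,0,0]
    - [-1.5,0,0]
    - [-2,0,0]
    - [-2,0,0]
    - [-2,0,0]
    - [-1.5,0,0]
    - [0,0,0]
  turn:
    - [0,0,0]
    - [0,0,0]
    - [0,0,0]
    - [0,0,0]
    - [0,0,0]
    - [0,0,0]
    - [0,0,0]
  grip: [0.35,0.3,0.3,0.3,0.3,0.3,0.3]

```text
t: 15.0
eef_pos: [0.5391, 0.0974, 0.231]
tool_rot: [0.022, 0.859, 0.035, -0.51]
contact_force: [0.2, 0.2, 0.4]
gripper_width: 0.699
```

```bash
python3 go.py .1; python3 - <<'E'
from go import *
K,T=cam("wrist"); im=eyes.read_camera("wrist"); save(im,"w11r.png"); im=im.copy()
for q in proj([h+.205*e+.11*yy,h+.205*e-.11*yy,h+RP*e+.03*n],K,T): print(q.round(1)); cv2.circle(im,tuple(int(v) for v in q),1,(255,0,0),-1)
s=eyes.read_camera("side"); save(s,"s11r.png"); 
K2,T2=cam("side"); s=s.copy()
for q in proj([h+.205*e+.11*yy,h+.205*e-.11*yy],K2,T2): print(q.round(1)); cv2.circle(s,tuple(int(v) for v in q),1,(255,0,0),-1)
sc=cv2.resize(s[90:280,270:440],None,fx=2,fy=2,interpolation=cv2.INTER_CUBIC); sc=np.vstack([sc,np.zeros((480-sc.shape[0],sc.shape[1],3),np.uint8)])
save(np.hstack([im[:,70:530],sc]),"ws11.png")
E
```

```text
t 15.0 p [0.5391 0.0974 0.231 ] tx [ 0.478  0.038 -0.877] tz [-0.874 -0.073 -0.48 ] F [0.2 0.2 0.4] w 0.699 q [ 0.11  0.13 -0.51  2.2   0.57  0.39 -2.35]
eye e,y,n mm [  5.05   2.44 108.01] underside n 104.0 tilt [-1.33  0.06  0.29] F lid e,y,n [0.3 0.2 0.2]
{"travel": [[0.31, 0.21, 0.46]], "turn": [[0.005, -0.02, 0.001]], "grip": [1]}
[147.8  85. ]
[500.1  86.9]
[323.7 183.4]
[360.3 124.7]
[415.8 178. ]
```

View pics/ws11.png

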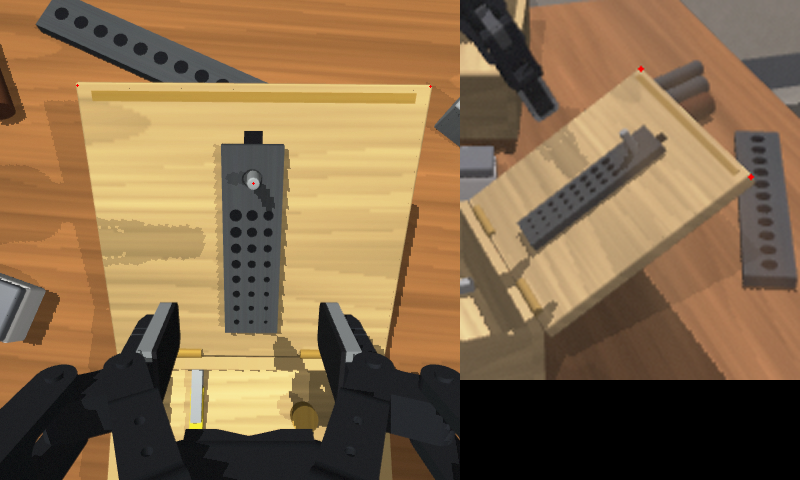

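```bash
python3 - <<'E'
from go import *
K,T=cam("wrist"); eyes.read_camera("wrist"); r=eyes.masks_of("drawplate","wrist")
x=r[0]; ys,xs=np.nonzero(x["region"]); o,d=ray(np.c_[xs,ys],K,T)
P=o+d*((.009-(o-h)@n)/(d@n))[:,None]-h
print(x["score"],cv2.minAreaRect((np.c_[P@e,P@yy]*1000).astype(np.float32)))
bot.hand_in(); print("handed in",status.get_obs()["t"])
E
```

```text
0.94 ((101.13798522949219, 0.9245777130126953), (40.298587799072266, 140.6748809814453), 89.82325744628906)
the job is handed in; nothing more can be done
the job is handed in; nothing more can be done
```

I leaned the lid back first, then hung the drawplate by its eye on the peg, released it and backed the gripper off to about 10 cm. The job is handed in, at about 15 s of robot time.

- **Lid:** The camera fit put the lid at 150.0°. The fingertip position at the end of the push gave 148.4–148.9°, so the two disagree by about 1–1.5°. After the plate was hung, the lid corners still matched the 150° model in the wrist and side pictures.
- **Plate:** The last wrist picture shows the peg through the eye. Measured on the lid plane, the plate is 140.7 x 40.3 mm, which fits it lying flat. Its centre is about 48 mm below the peg, 0.9 mm off the lid's middle line, and it points within about 0.2° of straight down the slope.
- **Peg:** It was clamped near the hinge end of its slot, about 149.5 mm from the hinge.
- **Bench contact:** The fingertips touched the bench once with about 28 N while reaching for the plate. I saw no other unexpected force readings.
- **Other things on the bench:** I moved none of them that I know of, but I did not measure their positions again at the end.

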